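# Hold the control cassette in the reader slot

## Robot

A 7-joint arm with a two-finger parallel gripper is mounted at the origin on the work surface. World frame = base frame: x ahead of the robot, y to its left, z up, the work surface at z = 0. Lengths are in m, angles in rad, forces in N, time in s.
With the tool pointing down it reaches from about 0.425 to 0.925 m from the base axis. Payload 6.8 kg.
Tool frame: the origin (TCP) lies at the very end of the fingers, on their centre line; the grasp point (between the pads) lies 19 mm behind it; z points along the fingers, y is the line along which they close (so a half turn about z gives the same grasp; the last joint's range is limited). The gripper opens to 85 mm and grips with 20 to 120 N. Pads are 22 mm wide; open, the fingers measure 114 mm over their backs; the gripper's body (76 mm by 85 mm) begins 54 mm behind the grasp point. The pads swing forward as they close: fully open they stand 13 mm farther back than shut.
Start: joints at [1.115, 0.477, 0.022, 1.555, -0.011, 1.109, -0.083], TCP at [0.23, -0.635, 0.231] pointing down, gripper open.
Joint ranges: [-2.96, 2.96], [-0.34, 2.1], [-1.41, 1.46], [0.24, 2.44], [-1.37, 4.51], [0.17, 1.92], [-2.96, 2.96]. Speed limits (rad/s): [2.39, 2.39, 3.14, 3.14, 3.14, 3.14, 3.14].

## Interface

Orientations are given as a unit quaternion [w, x, y, z].
In Python, from station import * gives the robot as it stands.
- The arm moves only by the tool jog_arm, never from a script. Its argument "moves" is one flat list of numbers, 7 for each row, row after row: the shift along the tool's x, y, z normalised to -1 to 1, where 1 is 20 mm, then the turn, a rotation vector about the tool's x, y, z normalised to -1 to 1, where 1 is 4 degrees, then the opening, from 0 (shut) to 1 (fully open). In form: [x, y, z, rx, ry, rz, claw, x, y, z, rx, ry, rz, claw, ...]. A call has exactly 8 rows; each row shifts and turns the commanded pose from where the row before left it, along the tool's axes as they then stand; what a row does not reach is not made up. A row lasts 1/12 s, in which the tool goes at most 41.7 mm and 7.16 degrees, less where a joint would pass 70% of its speed; a pose out of reach is approached as far as the arm can. A call with a number of a shift or a turn outside -1 to 1 is refused whole. A call with a gripper value outside its range is refused whole. The fingers move at their own pace and stop on an object; "grip_force" is the grip in N (left out, the last holds). Time passes only in rows, so rows that do not move let the fingers close, or fill a call up. It gives the time, the measured TCP pose, the force, the opening and the grip force at its end, in the units of the state.
- get_obs(): the state, without advancing time (a new reading comes with each control period).
- read_camera(name): name is "scene" or "side" or "wrist"; returns a dict with "color" (400x640x3 uint8, blue, green, red), "fx", "fy", "cx", "cy" (pixels), "rvec" (rotation vector, rad) and "tvec" (3), from world to camera coordinates, as OpenCV has them. Camera axes: x right, y down, z forward; pixel columns grow to the right and rows downward; lengths in m; the calibration is good to about 2 mm. A picture is of the moment at which its call begins. There is no depth.
- hand_in(): hands the job in; it is judged then, once.
The state is a dict: "t": time; "q": joint angles; "joint_vel": joint speeds; "joint_torque": joint torques, N m; "eef_pos": TCP position; "tool_rot": TCP orientation; "contact_force": force on the tool from outside, world axes, zero at the start; "torque": the same for the moment, N m; "gripper_width": opening from 0.0 (shut) to 1.0 (fully open); "grasp_force": force on a finger pad.
Only numpy, scipy, OpenCV 4.12 (cv2) and the standard library are available. Lean on these libraries where they do the work, as an engineer would, in place of code of your own. Each camera call takes 0.05 s, during which the arm holds its last target. There are 200 camera calls.

## Task

Pull the cassette reader's clear hatch all the way down towards the robot by its red tab, then take the green-capped cassette out of the rack and lower it foot first into the slot that the hatch was covering. Finish while still holding it upright in the slot, with the rim of the slot somewhere within the black band round the cassette, so that it hangs in the grip and does not rest on the slot's floor. Leave the hatch open and the other cassettes and everything else where they are.

Things in the scene. Friction and masses are not known exactly. Their poses are not given: they have to be found in the camera images.
- reader: White reader fixed to the table, 250 mm wide (y), its front facing its -x side, towards the robot. Origin on the table below the slot's centre; z up. In front a flat deck 80 mm above the table (x -57 to +45 mm) holds the slot; behind it (x +45 to +200 mm) the housing is 135 mm high. Beyond 112 mm either side of the slot low cheeks rise to 122 mm above the table.
- slot (a point): Centre of the slot's mouth, level with the deck, 80 mm above the table; axes as the reader's, z up. The slot goes straight down, 46 mm long (y) and 14 mm wide (x): 2 mm more than the cassette (44 x 12 mm) each way. A blue 45-degree lead-in 6 mm high widens the mouth to 58 x 26 mm. Its floor is 62 mm below the deck.
- hatch (a joint): Hatch angle, rad. 0 = shut: leans back over the slot, 45 deg up. It swings up, over and down towards the robot (reader -x) to its stop at 1.745, fully open: 35 deg above level in front of the reader. Starts at 0 to 0.35. A stiff hinge (0.12 N m) keeps it where it is left. Clear window in a black frame, 208 mm wide, 100 mm from hinge to free edge, 6 mm thick, 0.1 kg.
- hatch_tab (a point): Centre of the red tab at the middle of the hatch's free edge: a disc of 24 mm diameter, 14 mm thick along the reader's y, 128 mm from the hinge line, 28 mm beyond the hatch's edge. Pinched across its 14 mm it can turn between the finger pads while led round the hinge. Axes turn with the hatch; y along the hinge.
- hatch_hinge (a point): Middle of the hatch's hinge line, which runs along the reader's y, 50 mm in front of the slot centre (reader x = -50 mm), 84 mm above the table.
- rack: Grey block fixed to the table, 140 mm (x) x 74 mm (y) x 45 mm high, origin at the centre of its underside. Three pockets 16 x 48 mm in a row along its x, 42 mm apart, floors 5 mm above the table; a cassette stands in each, in any order.
- cassette_green: The cassette to use: white rigid plate 12 mm thick (x), 44 mm wide (y), 100 mm tall (z), with a green cap (the top 20 mm) and a black band round it from 28 to 52 mm above its foot. About 60 g (40 to 85). Origin at the centre of its foot, z up. At the start it stands upright in a pocket of the rack, its foot 5 mm above the table.
- cassette_orange: The same cassette with an orange cap, in another pocket; leave it there. Origin at the centre of its foot.
- cassette_blue: The same cassette with a blue cap, in another pocket; leave it there. Origin at the centre of its foot.
- bottle: Reagent bottle with blue cap, 60 mm diameter, 110 mm tall, origin at the centre of its base; leave it alone.
- jar: Jar with yellow lid, 56 mm diameter, 65 mm tall, origin at the centre of its base; leave it alone.
- timer: Flat blue timer, 60 x 75 x 22 mm, origin at the centre of its underside; leave it alone.
- penpot: Open white beaker, 70 mm diameter, 90 mm tall, origin at the centre of its base; leave it alone.

How it is judged:
By the outcome, as a careful person would: the job done as asked, in the order asked, and still so for the second after the job is handed in, while the arm keeps its last pose, push and grip.
It also fails if it takes over 61 s, if anything falls off the work surface, if the arm or the gripper's body presses on something with over 40 N, if the wrist force passes 120 N, or if a joint passes its speed limit or range.

## Working session

There is one attempt and no reset: what is moved stays moved. The work goes in short steps, Python scripts to look and compute and a tool call to move; the robot and the scene stay as the last step left them, time stands still between calls to the robot, and variables do not carry over. Pictures are saved under pics/ and viewed, at most 10 in all, crops included, and the job is handed in when it is done.

Besides the shell and the picture viewer there is one more tool, called after "Request:" as name(argument=value, ...) on one line, values as JSON. jog_arm: Moves the arm, as the interface text tells. Scaled input: -1 to 1 covers 20 mm each way for a shift and 4 degrees each way for a turn. Its arguments: {"type":"object","properties":{"moves":{"type":"array"},"grip_force":{"type":"number"}},"required":["moves"]}

```bash
mkdir -p pics; ls
python3 - <<'E'
from station import *
import cv2
for n in ("scene","side"):
    c=read_camera(n); cv2.imwrite(f"pics/{n}0.png",c["color"]); print(n,c["fx"],c["cx"],c["cy"],c["rvec"],c["tvec"])
o=get_obs(); print(o)
E
```

```text
pics
scene 382.54105032692956 318.3694643112626 201.9644126368121 [ 1.70120307  1.90640371 -0.71657081] [ 0.13345411 -0.32043567  1.53300164]
side 473.8959536595373 315.24912733211886 200.80852789084736 [ 1.77735447 -1.39694869  0.7284117 ] [-0.18656009  0.40847711  1.15878853]
{'t': 0.1, 'q': array([ 1.11486551,  0.47769482,  0.02228622,  1.55633975, -0.01148651,
        1.1092872 , -0.08311787]), 'joint_vel': array([ 0.00111735, -0.00151259, -0.00048513, -0.0029422 ,  0.00112808,
       -0.00052432,  0.00102022]), 'joint_torque': array([ 5.43116330e-03, -5.97755957e+01,  1.61370769e+00, -2.81953186e+01,
        1.26653552e-02,  5.11738806e-03,  1.59615638e-05]), 'eef_pos': array([ 0.22992119, -0.6340771 ,  0.23044242]), 'tool_rot': array([-7.78453445e-04,  9.84909423e-01,  1.73068735e-01, -1.88346464e-04]), 'contact_force': array([0.22078934, 0.41075483, 0.54907999]), 'torque': array([ 0.01855271, -0.01113681, -0.01572612]), 'grasp_force': 0.0, 'gripper_width': 0.9962496288524003}
```

View pics/scene0.png

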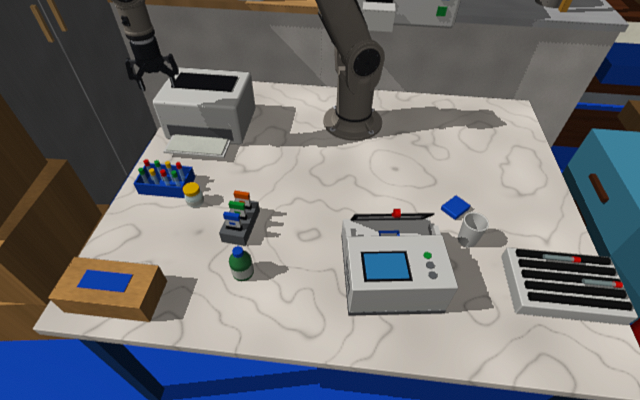

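View pics/side0.png

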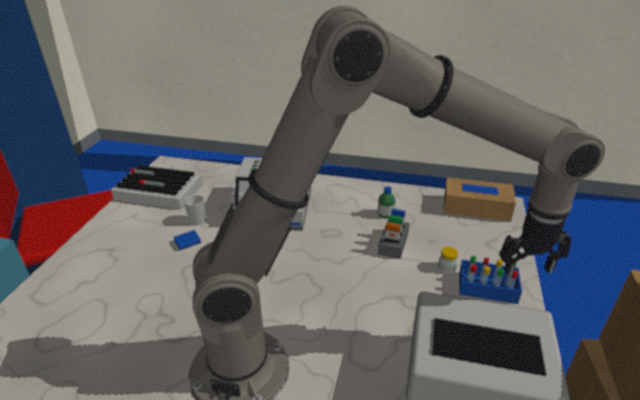

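The scene view shows the reader at about (400,260) with the red tab at (397,212). The rack is at (240,220) with its caps in the order orange, green (236,206), blue. In the side view the reader is partly hidden behind the arm, and the rack is at (393,240).

```bash
cat > h.py <<'E'
import numpy as np, cv2
from station import *
from scipy.spatial.transform import Rotation as R
def ray(c,uv):
    M=cv2.Rodrigues(np.array(c["rvec"],float))[0]; t=np.array(c["tvec"],float)
    d=M.T@np.array([(uv[0]-c["cx"])/c["fx"],(uv[1]-c["cy"])/c["fy"],1]); return -M.T@t,d/np.linalg.norm(d)
def onz(c,uv,z):
    o,d=ray(c,uv); return o+d*(z-o[2])/d[2]
def tri(c1,u1,c2,u2):
    o1,d1=ray(c1,u1);o2,d2=ray(c2,u2)
    s=np.linalg.lstsq(np.c_[d1,-d2],o2-o1,rcond=None)[0]
    return (o1+s[0]*d1+o2+s[1]*d2)/2, np.linalg.norm(o1+s[0]*d1-o2-s[1]*d2)
def proj(c,p):
    K=np.array([[c["fx"],0,c["cx"]],[0,c["fy"],c["cy"]],[0,0,1]])
    return cv2.projectPoints(np.array([p],float),np.array(c["rvec"],float),np.array(c["tvec"],float),K,None)[0].ravel()
def blobs(img,lo,hi,box=None,amin=6):
    h=cv2.cvtColor(img,cv2.COLOR_BGR2HSV); m=cv2.inRange(h,lo,hi)
    if lo[0]==0: m|=cv2.inRange(h,(172,lo[1],lo[2]),(180,255,255))
    if box: k=np.zeros_like(m); x0,y0,x1,y1=box; k[y0:y1,x0:x1]=255; m&=k
    n,l,s,ce=cv2.connectedComponentsWithStats(m)
    return [(int(s[i,4]),tuple(s[i,:4].tolist()),ce[i].round(2).tolist()) for i in range(1,n) if s[i,4]>=amin],l
def tool():
    o=get_obs(); q=o["tool_rot"]; return o,R.from_quat([q[1],q[2],q[3],q[0]])
E
python3 - <<'E'
from h import *
S=read_camera("scene"); D=read_camera("side")
cv2.imwrite("pics/c1.png",np.hstack([cv2.resize(S["color"][180:320,335:475],(560,560),interpolation=2)]))
box=(215,180,265,250)
for nm,lo,hi in (("green",(40,80,60),(85,255,255)),("orange",(5,130,100),(20,255,255)),("blue",(100,120,60),(130,255,255))):
    b,_=blobs(S["color"],lo,hi,box); d,_=blobs(D["color"],lo,hi,(370,205,420,260)); print(nm,b,d)
    for x in b: print(onz(S,x[2],.095).round(4))
    for x in b:
        for y in d: print(tri(S,x[2],D,y[2]))
b,_=blobs(S["color"],(0,140,100),(6,255,255),(380,195,415,225)); print("tab",b)
for z in (.15,.18,.2): print(onz(S,b[0][2],z))
c=read_camera("wrist"); o,r=tool(); M=cv2.Rodrigues(np.array(c["rvec"]))[0]
print("wrist cam in tool", r.inv().apply(-M.T@np.array(c["tvec"])-o["eef_pos"]), (r.as_matrix().T@M.T).round(3),c["fx"])
E
```

```text
green [(107, (229, 201, 16, 9), [236.19, 204.9]), (10, (234, 211, 6, 3), [236.6, 211.7])] [(94, (388, 215, 15, 9), [395.19, 219.18])]
[ 0.5668 -0.3122  0.095 ]
[ 0.5919 -0.3045  0.095 ]
(array([ 0.56816654, -0.31150054,  0.09662916]), np.float64(0.00010499870333736675))
(array([ 0.58375054, -0.30945008,  0.08496183]), np.float64(0.0025442998085826955))
orange [(98, (234, 191, 15, 9), [240.86, 194.52]), (6, (239, 201, 6, 2), [241.5, 201.17])] [(70, (386, 223, 15, 9), [393.3, 225.97])]
[ 0.5251 -0.3087  0.095 ]
[ 0.5508 -0.3004  0.095 ]
(array([ 0.52824096, -0.30863698,  0.09846244]), np.float64(0.002265723893431707))
(array([ 0.54360188, -0.3062706 ,  0.08653848]), np.float64(0.005478514487161018))
blue [(115, (223, 212, 17, 9), [231.17, 215.81]), (11, (229, 222, 6, 3), [231.55, 223.09]), (27, (233, 246, 10, 4), [237.33, 248.0])] [(71, (392, 209, 13, 8), [397.63, 212.58])]
[ 0.6085 -0.3159  0.095 ]
[ 0.634 -0.308  0.095]
[ 0.714  -0.2713  0.095 ]
(array([ 0.60848448, -0.3154901 ,  0.09497498]), np.float64(0.0007954823646150858))
(array([ 0.62491885, -0.31341745,  0.08301501]), np.float64(0.0019738593454667534))
(array([ 0.67913431, -0.30045725,  0.0417217 ]), np.float64(0.023633637035687587))
tab [(62, (392, 209, 9, 8), [396.23, 212.71])]
[0.58960389 0.13809722 0.15      ]
[0.61573822 0.13258961 0.18      ]
[0.63316111 0.12891788 0.2       ]
wrist cam in tool [ 7.65674373e-02  2.35848909e-05 -1.43824667e-01] [[-0.    -0.955 -0.298]
 [ 1.     0.    -0.001]
 [ 0.001 -0.298  0.955]] 336.7555488629508
```

View pics/c1.png

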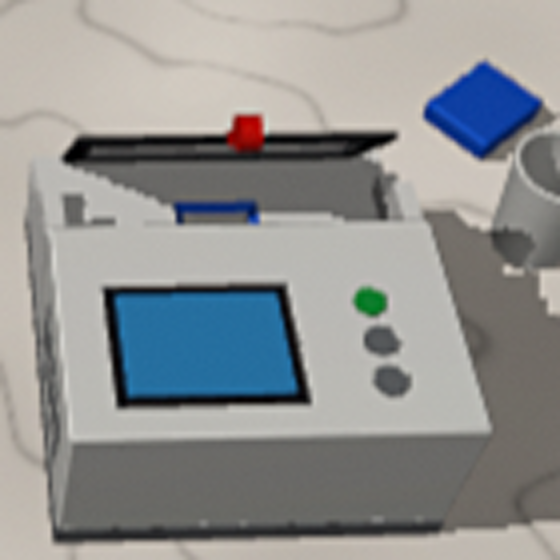

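The crop shows the reader's housing-top corners at about (347.5,237), (443.5,235.5), (457.5,288.7) and (351.5,290) in full-image pixels. The hatch is near vertical with its tab at (396,212), and the blue lead-in spans x from 379 to 399.

Run:
```python
from h import *
S=read_camera("scene")
P=np.array([onz(S,u,.135)[:2] for u in ((347.5,237),(443.5,235.5),(457.5,288.7),(351.5,290))]); print(P.round(4))
L=np.array([[45,-125],[45,125],[200,125],[200,-125]])/1000
# rigid fit (Kabsch)
a=L-L.mean(0);b=P-P.mean(0); yaw=np.arctan2((a[:,0]*b[:,1]-a[:,1]*b[:,0]).sum(),(a*b).sum())
Rm=np.array([[np.cos(yaw),-np.sin(yaw)],[np.sin(yaw),np.cos(yaw)]]); t=P.mean(0)-Rm@L.mean(0)
print("yaw deg",np.degrees(yaw),"origin",t,"res",(P-(L@Rm.T+t)).round(4).tolist())
for u in ((379,231.5),(399,231.5)): print("leadin", Rm.T@(onz(S,u,.08)[:2]-t))
def T(p): return np.r_[Rm@np.array(p[:2])+t,p[2]]
for th in np.arange(0,1.8,.2):
    # angle 0: 45 up leaning to +x
    a=np.pi/4+th; print(round(th,2),proj(S,T((-.05+.128*np.cos(a),0,.084+.128*np.sin(a)))).round(1),T((-.05+.128*np.cos(a),0,.084+.128*np.sin(a))).round(3))
```

```text
[[0.674  0.0138]
 [0.64   0.2609]
 [0.7929 0.2767]
 [0.8246 0.032 ]]
yaw deg 7.278360529130476 origin [0.61135763 0.13031601] res [[0.0022, 0.0018], [-0.0002, 0.0008], [-0.0011, -0.0029], [-0.001, 0.0003]]
leadin [-0.01143163 -0.02775282]
leadin [-0.01091212  0.02817979]
0.0 [397.4 225. ] [0.652 0.135 0.175]
0.2 [397.2 214.9] [0.632 0.133 0.191]
0.4 [396.6 205. ] [0.609 0.13  0.203]
0.6 [395.6 196. ] [0.585 0.127 0.21 ]
0.8 [394.3 188.2] [0.56  0.124 0.212]
1.0 [392.7 182. ] [0.535 0.121 0.209]
1.2 [390.9 177.7] [0.511 0.117 0.201]
1.4 [389.  175.3] [0.489 0.115 0.189]
1.6 [387.2 174.8] [0.469 0.112 0.172]
```

Request:
jog_arm(moves=[0, 0, -0.9, 0, 0, 0.8, 0.45, 0, 0, -0.9, 0, 0, 0.8, 0.45, 0, 0, -0.9, 0, 0, 0.8, 0.45, 0, 0, -0.9, 0, 0, 0.8, 0.45, 0.68, -0.98, 0, 0, 0, 0, 0.45, 0.68, -0.98, 0, 0, 0, 0, 0.45, 0.68, -0.98, 0, 0, 0, 0, 0.45, 0.68, -0.98, 0, 0, 0, 0, 0.45], grip_force=40)

```text
t: 0.97
eef_pos: [0.2747, -0.5491, 0.3033]
tool_rot: [0.0, 0.998, 0.062, 0.0]
contact_force: [-0.7, 0.2, 0.2]
gripper_width: 0.452
grasp_force: 0.0
```

Request:
jog_arm(moves=[0.68, -0.98, 0, 0, 0, 0, 0.45, 0.68, -0.98, 0, 0, 0, 0, 0.45, 0.68, -0.98, 0, 0, 0, 0, 0.45, 0.68, -0.98, 0, 0, 0, 0, 0.45, 0.68, -0.98, 0, 0, 0, 0, 0.45, 0.68, -0.98, 0, 0, 0, 0, 0.45, 0.68, -0.98, 0, 0, 0, 0, 0.45, 0.68, -0.98, 0, 0, 0, 0, 0.45])

```text
t: 1.63
eef_pos: [0.3632, -0.3798, 0.3034]
tool_rot: [0.0, 0.998, 0.062, 0.0]
contact_force: [0.1, 1.7, -0.2]
gripper_width: 0.452
grasp_force: 0.0
```

Request:
jog_arm(moves=[0.68, -0.98, 0, 0, 0, 0, 0.45, 0.68, -0.98, 0, 0, 0, 0, 0.45, 0.68, -0.98, 0, 0, 0, 0, 0.45, 0.68, -0.98, 0, 0, 0, 0, 0.45, 0.68, -0.98, 0, 0, 0, 0, 0.45, 0.68, -0.98, 0, 0, 0, 0, 0.45, 0.68, -0.98, 0, 0, 0, 0, 0.45, 0.68, -0.98, 0, 0, 0, 0, 0.45])

```text
t: 2.3
eef_pos: [0.4517, -0.2108, 0.3035]
tool_rot: [0.0, 0.998, 0.062, 0.0]
contact_force: [-0.4, 0.1, 0.2]
gripper_width: 0.451
grasp_force: 0.0
```

Request:
jog_arm(moves=[0.68, -0.98, 0, 0, 0, 0, 0.45, 0.68, -0.98, 0, 0, 0, 0, 0.45, 0.68, -0.98, 0, 0, 0, 0, 0.45, 0.68, -0.98, 0, 0, 0, 0, 0.45, 0.68, -0.98, 0, 0, 0, 0, 0.45, 0.68, -0.98, 0, 0, 0, 0, 0.45, 0.68, -0.98, 0, 0, 0, 0, 0.45, 0.68, -0.98, 0, 0, 0, 0, 0.45])

```text
t: 2.97
eef_pos: [0.5402, -0.0418, 0.3034]
tool_rot: [0.0, 0.998, 0.062, 0.0]
contact_force: [-0.7, -0.4, -0.0]
gripper_width: 0.452
grasp_force: 0.0
```

Request:
jog_arm(moves=[0.68, -0.98, 0, 0, 0, 0, 0.45, 0.68, -0.98, 0, 0, 0, 0, 0.45, 0.68, -0.98, 0, 0, 0, 0, 0.45, 0.68, -0.98, 0, 0, 0, 0, 0.45, 0.68, -0.98, 0, 0, 0, 0, 0.45, 0.68, -0.98, 0, 0, 0, 0, 0.45, 0, 0, 0, 0, 0, 0, 0.45, 0, 0, 0, 0, 0, 0, 0.45])

```text
t: 3.63
eef_pos: [0.6062, 0.0855, 0.303]
tool_rot: [-0.0, 0.998, 0.063, -0.0]
contact_force: [0.5, -0.8, -0.4]
gripper_width: 0.448
grasp_force: 0.0
```

Run:
```python
from h import *
c=read_camera("wrist"); S=read_camera("scene"); cv2.imwrite("pics/w1.png",c["color"]); o,r=tool(); print(o["eef_pos"],r.as_matrix()[:,0])
b,_=blobs(c["color"],(0,140,80),(6,255,255),None,30); print(b)
s,_=blobs(S["color"],(0,140,100),(6,255,255),(380,195,415,225)); print(s)
if b:
  u=max(b)[2]; print(onz(c,u,.193))
  if s: print(tri(c,u,S,max(s)[2]))
```

```text
[0.60602442 0.08291327 0.30309417] [ 9.92393593e-01  1.23104149e-01 -5.70615984e-04]
[(494, (259, 148, 24, 27), [268.74, 161.01])]
[(64, (392, 209, 9, 9), [396.25, 212.83])]
[0.62640177 0.13109057 0.193     ]
(array([0.62603214, 0.13093049, 0.19138356]), np.float64(0.0007711098731633436))
```

View pics/w1.png

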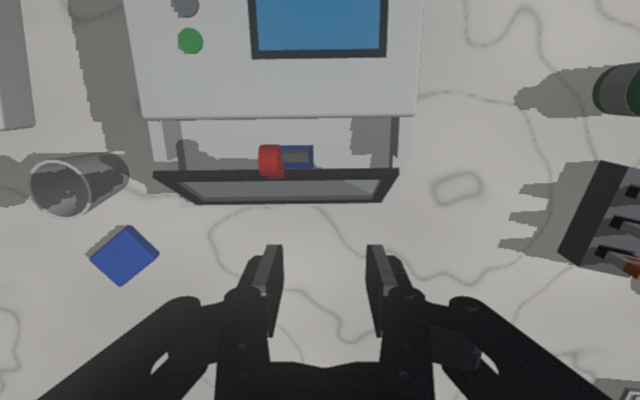

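The wrist view shows the red tab at (269,161) and the blue slot mouth behind it at (297,157). The reader's edges are parallel to the fingers, so the yaw is right.

Request:
jog_arm(moves=[0.43, -0.75, 0, 0, 0, 0, 0.45, 0.43, -0.75, 0, 0, 0, 0, 0.45, 0.44, -0.76, 0, 0, 0, 0, 0.45, 0, 0, 1, 0, 0, 0, 0.45, 0, 0, 1, 0, 0, 0, 0.45, 0, 0, 1, 0, 0, 0, 0.45, 0, 0, 1, 0, 0, 0, 0.45, 0, 0, 1, 0, 0, 0, 0.45])

```text
t: 4.4
eef_pos: [0.6263, 0.13, 0.2026]
tool_rot: [0.001, 0.998, 0.061, 0.0]
contact_force: [0.4, -0.2, 0.2]
gripper_width: 0.449
grasp_force: 0.0
```

Request:
jog_arm(moves=[0, 0, 0.75, 0, 0, 0, 0.45, 0, 0, 0.75, 0, 0, 0, 0.45, 0, 0, 0, 0, 0, 0, 0, 0, 0, 0, 0, 0, 0, 0, 0, 0, 0, 0, 0, 0, 0, 0, 0, 0, 0, 0, 0, 0, 0, 0, 0, 0, 0, 0, 0, 0, 0, 0, 0, 0, 0, 0], grip_force=40)

```text
t: 5.07
eef_pos: [0.626, 0.13, 0.1733]
tool_rot: [0.001, 0.998, 0.062, -0.001]
contact_force: [-2.6, -6.3, -5.1]
gripper_width: 0.156
grasp_force: 42.2
```

Run:
```python
from h import *
o,r=tool(); print(o["eef_pos"],o["gripper_width"]*85,o["grasp_force"],r.as_matrix().round(4).tolist())
g=o["eef_pos"]+r.apply([0,0,-.019])
yaw=np.radians(7.2); X=np.array([np.cos(yaw),np.sin(yaw),0]); h=np.array([.6114,.1303,.084])-.05*X
d=g-h; print("along x,z from hinge",d@X,d[2],np.hypot(d@X,d[2]),np.arctan2(d[2],d@X)-np.pi/4)
```

```text
[0.62596387 0.12995159 0.17326574] 13.291954469916812 42.17329281674573 [[0.9924, 0.123, -0.0012], [0.123, -0.9924, -0.0026], [-0.0015, 0.0024, -1.0]]
along x,z from hinge 0.06443454049188611 0.10826565825588856 0.12598913749201301 0.24855087541460175
```

Request:
jog_arm(moves=[-0.53, 0, -0.28, 0, 0, 0, 0, -0.55, 0, -0.23, 0, 0, 0, 0, -0.57, 0, -0.18, 0, 0, 0, 0, -0.59, 0, -0.12, 0, 0, 0, 0, -0.595, 0, -0.07, 0, 0, 0, 0, -0.6, 0, -0.01, 0, 0, 0, 0, -0.6, 0, 0.04, 0, 0, 0, 0, -0.59, 0, 0.1, 0, 0, 0, 0])

```text
t: 5.73
eef_pos: [0.5386, 0.1178, 0.1914]
tool_rot: [0.001, 0.998, 0.061, 0.005]
contact_force: [4.9, -10.9, 4.7]
gripper_width: 0.156
grasp_force: 41.5
```

```bash
cat > hat.py <<'E'
from h import *
o,r=tool(); print(o["eef_pos"],o["contact_force"],o["gripper_width"]*85,o["grasp_force"])
g=o["eef_pos"]+r.apply([0,0,-.019])
yaw=np.radians(7.2); X=np.array([np.cos(yaw),np.sin(yaw),0]); h=np.array([.6114,.1303,.084])-.05*X
d=g-h; print("along x,z from hinge",d@X,d[2],np.hypot(d@X,d[2]),np.arctan2(d[2],d@X)-np.pi/4)
E
python3 hat.py
```

```text
[0.53855993 0.11782309 0.1914288 ] [  4.94935128 -10.9369295    4.66657716] 13.287701952791545 41.49339919204067
along x,z from hinge -0.024007934168791743 0.12642787086595902 0.12868716888156584 0.9730581070169015
```

Request:
jog_arm(moves=[-0.58, 0.02, 0.15, 0, 0, 0, 0, -0.56, 0.02, 0.21, 0, 0, 0, 0, -0.54, 0.02, 0.26, 0, 0, 0, 0, -0.515, 0.02, 0.31, 0, 0, 0, 0, -0.48, 0, 0.355, 0, 0, 0, 0, -0.45, 0, 0.4, 0, 0, 0, 0, -0.41, 0, 0.44, 0, 0, 0, 0, -0.37, 0, 0.48, 0, 0, 0, 0])

```text
t: 6.4
eef_pos: [0.4588, 0.1065, 0.1384]
tool_rot: [0.002, 0.998, 0.061, 0.002]
contact_force: [-1.9, -12.0, 9.6]
gripper_width: 0.154
grasp_force: 53.2
```

```bash
python3 hat.py
```

```text
[0.4587919  0.10653928 0.13843936] [ -1.87711338 -11.97062462   9.55503777] 13.066838976899733 53.21339763897413
along x,z from hinge -0.10445815886975189 0.07343905202381738 0.12769025537062442 1.7434261214097715
```

Request:
jog_arm(moves=[-0.05, 0.05, 0.07, 0, 0, 0, 0, -0.04, 0, 0.06, 0, 0, 0, 0, 0, 0, 0, 0, 0, 0, 0, 0, 0, 0, 0, 0, 0, 0.1, 0, 0, 0, 0, 0, 0, 0.35, 0, 0, 0, 0, 0, 0, 0.35, 0, 0, 0, 0, 0, 0, 0.35, 0, 0, 0, 0, 0, 0, 0.35])

```text
t: 7.07
eef_pos: [0.4563, 0.1089, 0.1342]
tool_rot: [-0.0, 0.998, 0.062, 0.001]
contact_force: [0.3, 0.6, 0.1]
gripper_width: 0.356
grasp_force: 0.0
```

Run:
```python
from h import *
import hat
S=read_camera("scene"); D=read_camera("side"); W=read_camera("wrist")
s,_=blobs(S["color"],(0,140,80),(6,255,255),(350,150,430,230),4); print(s)
im=np.hstack([cv2.resize(S["color"][150:290,330:470],(400,400)),cv2.resize(W["color"],(400,250))if 0 else cv2.resize(W["color"][:, 120:520],(400,400))])
cv2.imwrite("pics/open.png",im)
```

```text
[0.45629867 0.10892814 0.13424374] [0.33656594 0.63305801 0.10904344] 30.241111775010094 0.0
along x,z from hinge -0.1065902455479669 0.06924370909859033 0.12710693016396107 1.7800827977061964
[(67, (383, 171, 6, 14), [385.24, 177.94])]
```

View pics/open.png

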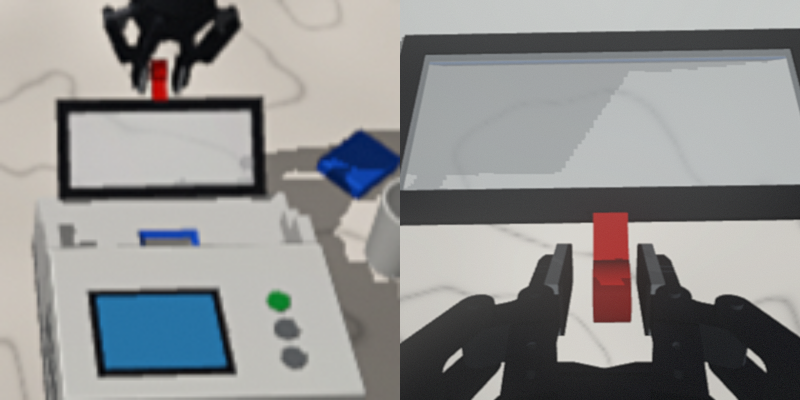

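The scene half shows the hatch lying forward at its stop and the blue slot mouth uncovered. The wrist half shows the tab free between the open pads, at about (610,265).

Request:
jog_arm(moves=[0, 0, -1, 0, 0, 0, 0.35, 0, 0, -1, 0, 0, 0, 0.35, 0, 0, -1, 0, 0, 0, 0.35, 0, 0, -0.8, 0, 0, -0.98, 0.35, 0, 0, -0.8, 0, 0, -0.98, 0.35, 0, 0, -0.8, 0, 0, -0.98, 0.35, 0, 0, -0.8, 0, 0, -0.98, 0.35, 0, 0, -0.8, 0, 0, -0.98, 0.35])

```text
t: 7.88
eef_pos: [0.4555, 0.1083, 0.2744]
tool_rot: [-0.0, 0.972, 0.233, -0.0]
contact_force: [0.1, 0.0, -0.4]
gripper_width: 0.351
grasp_force: 0.0
```

Request:
jog_arm(moves=[0, 0, 0, 0, 0, -0.98, 0.35, 0, 0, 0, 0, 0, -0.98, 0.35, 0, 0, 0, 0, 0, -0.98, 0.35, 0, 0, 0, 0, 0, -0.98, 0.35, 0, 0, 0, 0, 0, -0.98, 0.35, 0, 0, 0, 0, 0, -0.98, 0.35, 0, 0, 0, 0, 0, -0.98, 0.35, 0, 0, 0, 0, 0, -0.98, 0.35])

```text
t: 8.55
eef_pos: [0.4556, 0.1083, 0.2735]
tool_rot: [-0.0, 0.873, 0.487, -0.0]
contact_force: [-0.4, -0.3, 0.3]
gripper_width: 0.352
grasp_force: 0.0
```

Request:
jog_arm(moves=[0, 0, 0, 0, 0, -0.98, 0.35, 0, 0, 0, 0, 0, -0.98, 0.35, 0, 0, 0, 0, 0, -0.98, 0.35, 0, 0, 0, 0, 0, -0.98, 0.35, 0, 0, 0, 0, 0, -0.98, 0.35, 0, 0, 0, 0, 0, -0.98, 0.35, 0, 0, 0, 0, 0, -0.98, 0.35, 0, 0, 0, 0, 0, -0.98, 0.35])

```text
t: 9.22
eef_pos: [0.4556, 0.1083, 0.2735]
tool_rot: [-0.0, 0.709, 0.705, -0.0]
contact_force: [0.0, -0.3, -0.0]
gripper_width: 0.352
grasp_force: 0.0
```

Request:
jog_arm(moves=[0, 0.98, 0, 0, 0, -0.98, 0.35, 0, 0.98, 0, 0, 0, -0.98, 0.35, 0, 0.98, 0, 0, 0, 0, 0.35, 0, 0.98, 0, 0, 0, 0, 0.35, 0, 0.98, 0, 0, 0, 0, 0.35, 0, 0.98, 0, 0, 0, 0, 0.35, 0, 0.98, 0, 0, 0, 0, 0.35, 0, 0.98, 0, 0, 0, 0, 0.35])

```text
t: 9.88
eef_pos: [0.6123, 0.1242, 0.2732]
tool_rot: [-0.0, 0.661, 0.751, -0.0]
contact_force: [-0.1, -0.5, 0.6]
gripper_width: 0.351
grasp_force: 0.0
```

```bash
cat > slot.py <<'E'
from h import *
c=read_camera("wrist"); o,r=tool(); print(o["eef_pos"],o["q"].round(3),r.as_matrix().round(4).tolist())
cv2.imwrite("pics/slot.png",c["color"])
b,l=blobs(c["color"],(100,120,40),(130,255,255),None,60); print(b)
E
python3 slot.py
```

```text
[0.61548388 0.12424155 0.27295569] [ 0.111  0.419 -0.555  1.598  0.233  1.189 -0.365] [[-0.1258, 0.9921, 0.0016], [0.9921, 0.1258, 0.0013], [0.0011, 0.0017, -1.0]]
[(21176, (527, 41, 113, 359), [601.49, 265.8]), (495, (309, 138, 24, 55), [320.72, 161.33]), (8721, (432, 163, 95, 109), [477.03, 216.18])]
```

View pics/slot.png

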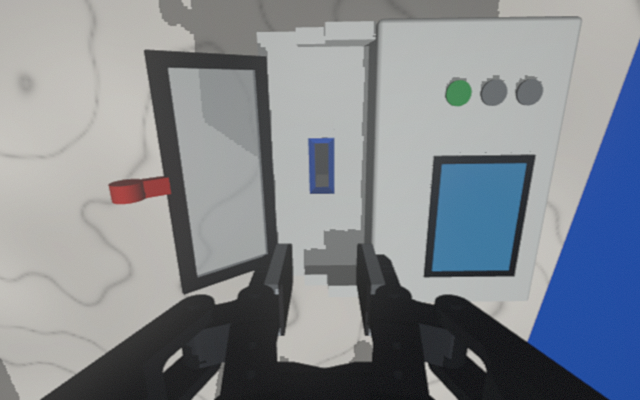

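The wrist view shows the open slot's blue mouth at (321,165), with the hatch open to its left.

Run:
```python
from h import *
im=cv2.imread("pics/slot.png"); c=read_camera("wrist")
m=cv2.inRange(cv2.cvtColor(im,cv2.COLOR_BGR2HSV),(100,110,40),(130,255,255)); m[:, :290]=0; m[:,350:]=0
n=cv2.findContours(m,cv2.RETR_EXTERNAL,cv2.CHAIN_APPROX_NONE)[0]; k=max(n,key=cv2.contourArea)
bx=cv2.boxPoints(cv2.minAreaRect(k)); print(bx.round(1).tolist())
W=np.array([onz(c,u,.08)[:2] for u in k[:,0].astype(float)])*1000
(ce,sz,an)=cv2.minAreaRect(W.astype(np.float32)); print("z.08 centre",ce,"size",sz,"ang",an)
print("model centre px",proj(c,[.6114,.1303,.08]))
o,r=tool(); print("tool dxyz mm",r.inv().apply(np.r_[np.array(ce)/1000,.08]-o["eef_pos"])*1000)
```

```text
[[308.70001220703125, 138.3000030517578], [332.0, 137.8000030517578], [333.1000061035156, 192.0], [309.79998779296875, 192.5]]
z.08 centre (612.5833129882812, 128.2285919189453) size (23.964391708374023, 56.10112380981445) ang 8.027420997619629
model centre px [320.18474668 163.61842445]
tool dxyz mm [  4.02192085  -0.53467127 192.77756347]
```

Request:
jog_arm(moves=[0, 0, 0, 0, 0, 0.76, 0.35, 0, 0, 0, 0, 0, 0.76, 0.35, 0, 0, 0, 0, 0, 0.76, 0.35, 0, 0, 0, 0, 0, 0.76, 0.35, -0.91, -0.03, 0, 0, 0, 0, 0.35, -0.91, -0.03, 0, 0, 0, 0, 0.35, -0.91, -0.03, 0, 0, 0, 0, 0.35, -0.91, -0.03, 0, 0, 0, 0, 0.35])

```text
t: 10.65
eef_pos: [0.6021, 0.0512, 0.2735]
tool_rot: [-0.0, 0.736, 0.677, -0.0]
contact_force: [-0.4, -0.5, 0.5]
gripper_width: 0.352
grasp_force: 0.0
```

Request:
jog_arm(moves=[-0.91, -0.03, 0, 0, 0, 0, 0.35, -0.91, -0.03, 0, 0, 0, 0, 0.35, -0.91, -0.03, 0, 0, 0, 0, 0.35, -0.91, -0.03, 0, 0, 0, 0, 0.35, -0.91, -0.03, 0, 0, 0, 0, 0.35, -0.91, -0.03, 0, 0, 0, 0, 0.35, -0.91, -0.03, 0, 0, 0, 0, 0.35, -0.91, -0.03, 0, 0, 0, 0, 0.35])

```text
t: 11.32
eef_pos: [0.5849, -0.0935, 0.2736]
tool_rot: [-0.0, 0.736, 0.677, -0.0]
contact_force: [-0.1, 0.2, -1.0]
gripper_width: 0.352
grasp_force: 0.0
```

Request:
jog_arm(moves=[-0.91, -0.02, 0, 0, 0, 0, 0.35, -0.91, -0.02, 0, 0, 0, 0, 0.35, -0.91, -0.02, 0, 0, 0, 0, 0.35, -0.91, -0.02, 0, 0, 0, 0, 0.35, -0.91, -0.02, 0, 0, 0, 0, 0.35, -0.91, -0.02, 0, 0, 0, 0, 0.35, -0.91, -0.02, 0, 0, 0, 0, 0.35, -0.91, -0.02, 0, 0, 0, 0, 0.35])

```text
t: 11.98
eef_pos: [0.5695, -0.2382, 0.2735]
tool_rot: [-0.0, 0.736, 0.677, -0.0]
contact_force: [0.3, -0.3, 0.4]
gripper_width: 0.347
grasp_force: 0.0
```

Request:
jog_arm(moves=[-0.91, -0.02, 0, 0, 0, 0, 0.35, -0.91, -0.02, 0, 0, 0, 0, 0.35, -0.91, -0.02, 0, 0, 0, 0, 0.35, -0.91, -0.02, 0, 0, 0, 0, 0.35, 0, 0, 0, 0, 0, 0, 0.35, 0, 0, 0, 0, 0, 0, 0.35, 0, 0, 0, 0, 0, 0, 0.35, 0, 0, 0, 0, 0, 0, 0.35])

```text
t: 12.65
eef_pos: [0.5627, -0.3084, 0.2737]
tool_rot: [-0.0, 0.736, 0.677, 0.0]
contact_force: [0.6, 0.1, 0.2]
gripper_width: 0.352
grasp_force: 0.0
```

Run:
```python
from h import *
c=read_camera("wrist"); o,r=tool(); print(o["eef_pos"],r.as_matrix().round(4).tolist())
cv2.imwrite("pics/rack.png",c["color"])
for nm,lo,hi in (("green",(40,80,40),(85,255,255)),("orange",(5,130,80),(20,255,255)),("blue",(100,120,40),(130,255,255))):
    b,l=blobs(c["color"],lo,hi,None,60); print(nm,b)
```

```text
[ 0.5627857  -0.30860406  0.27370526] [[0.0829, 0.9966, 0.0002], [0.9966, -0.0829, 0.0006], [0.0006, 0.0002, -1.0]]
green [(263, (471, 125, 33, 16), [486.62, 134.29]), (616, (325, 153, 14, 48), [331.25, 176.76])]
orange [(600, (281, 155, 14, 45), [287.59, 176.72])]
blue [(727, (493, 100, 30, 32), [507.38, 115.86]), (4545, (607, 132, 33, 268), [629.06, 294.89]), (605, (368, 156, 16, 45), [375.04, 177.7]), (1829, (547, 325, 47, 57), [571.0, 348.01]), (162, (276, 337, 10, 25), [280.22, 350.59]), (88, (209, 378, 13, 17), [213.7, 383.65])]
```

View pics/rack.png

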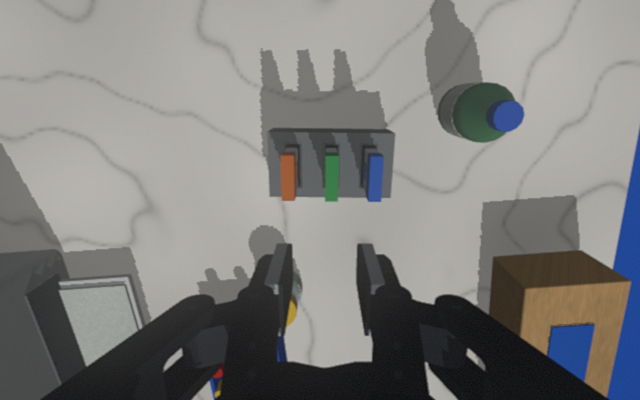

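The wrist view shows the three cap tops in the rack: orange (288,177), green (331,177) and blue (375,178). Their edges run parallel to the fingers.

Run:
```python
from h import *
c=read_camera("wrist"); o,r=tool(); A=r.as_matrix()
print("nadir",proj(c,np.r_[ray(c,(320,200))[0][:2],0.0]))
for nm,lo,hi in (("green",(40,80,40),(85,255,255)),("orange",(5,130,80),(20,255,255)),("blue",(100,120,40),(130,255,255))):
    b,l=blobs(c["color"],lo,hi,(260,140,400,215),60); i=[k for k in range(1,l.max()+1) if (l==k).sum()>=60][0]
    v,u=np.nonzero(l==i); rows=[(y,u[v==y].min(),u[v==y].max()) for y in range(v.min(),v.max()+1)]
    R_=np.median([x[2] for x in rows[-25:-3]])+.5; L_=np.median([x[1] for x in rows[-25:-3]])-.5; bot=v.max()+.5
    p=[onz(c,(uu,bot),.105) for uu in (L_,R_)]; ym=185
    w=[onz(c,(uu,ym),.105) for uu in (L_,R_)]
    mid=(p[0]+p[1])/2
    print(nm,[x for x in rows[::6]],"width mm",np.linalg.norm(w[1]-w[0])*1000,"farmid",mid.round(4),"centre",(mid+.022*A[:,0]).round(4))
    top=onz(c,((L_+R_)/2,v.min()-.5),.085); print("  near-low edge",top.round(4), "len", np.dot(top-mid,A[:,0])*1000)
    g=mid+.022*A[:,0]
    if nm=="green": print("  tool d mm",r.inv().apply(g-o["eef_pos"])*1000)
```

```text
nadir [324.16110597  91.93498467]
green [(153, np.int64(332), np.int64(332)), (159, np.int64(325), np.int64(338)), (165, np.int64(325), np.int64(338)), (171, np.int64(325), np.int64(338)), (177, np.int64(325), np.int64(338)), (183, np.int64(325), np.int64(337)), (189, np.int64(325), np.int64(337)), (195, np.int64(325), np.int64(337))] width mm 12.508954319704934 farmid [ 0.5678 -0.3341  0.105 ] centre [ 0.5696 -0.3122  0.105 ]
  near-low edge [ 0.5715 -0.2906  0.085 ] len 43.67707864058207
  tool d mm [ -2.90208797   7.00804    168.77209936]
orange [(155, np.int64(281), np.int64(293)), (161, np.int64(281), np.int64(294)), (167, np.int64(281), np.int64(294)), (173, np.int64(281), np.int64(294)), (179, np.int64(281), np.int64(294)), (185, np.int64(282), np.int64(294)), (191, np.int64(282), np.int64(294)), (197, np.int64(282), np.int64(293))] width mm 12.508818374160164 farmid [ 0.5261 -0.3296  0.105 ] centre [ 0.5279 -0.3077  0.105 ]
  near-low edge [ 0.5287 -0.289   0.085 ] len 40.6475244279453
blue [(156, np.int64(370), np.int64(382)), (162, np.int64(370), np.int64(382)), (168, np.int64(369), np.int64(382)), (174, np.int64(369), np.int64(382)), (180, np.int64(369), np.int64(381)), (186, np.int64(368), np.int64(381)), (192, np.int64(368), np.int64(380)), (198, np.int64(368), np.int64(379))] width mm 13.471329682750552 farmid [ 0.6101 -0.3377  0.105 ] centre [ 0.6119 -0.3157  0.105 ]
  near-low edge [ 0.6145 -0.2972  0.085 ] len 40.66801516958208
```

Request:
jog_arm(moves=[-0.14, 0.34, 0, 0, 0, 0.1, 0.35, 0, 0, 1, 0, 0, 0, 0.35, 0, 0, 1, 0, 0, 0, 0.35, 0, 0, 1, 0, 0, 0, 0.35, 0, 0, 1, 0, 0, 0, 0.35, 0, 0, 1, 0, 0, 0, 0.35, 0, 0, 1, 0, 0, 0, 0.35, 0, 0, 1, 0, 0, 0, 0.35])

```text
t: 13.42
eef_pos: [0.5697, -0.3133, 0.1327]
tool_rot: [0.0, 0.739, 0.674, 0.0]
contact_force: [-0.2, -0.7, -0.2]
gripper_width: 0.352
grasp_force: 0.0
```

Request:
jog_arm(moves=[0, 0, 1, 0, 0, 0, 0.35, 0, 0, 1, 0, 0, 0, 0.35, 0, 0, 1, 0, 0, 0, 0.35, 0, 0, 0, 0, 0, 0, 0, 0, 0, 0, 0, 0, 0, 0, 0, 0, 0, 0, 0, 0, 0, 0, 0, 0, 0, 0, 0, 0, 0, 0, 0, 0, 0, 0, 0], grip_force=40)

```text
t: 14.08
eef_pos: [0.5699, -0.314, 0.0751]
tool_rot: [0.001, 0.739, 0.674, 0.0]
contact_force: [-0.0, -0.0, -1.0]
gripper_width: 0.135
grasp_force: 44.8
```

Run:
```python
from h import *
o,r=tool(); print(o["eef_pos"],o["contact_force"],o["gripper_width"]*85,o["grasp_force"],r.as_matrix().round(4).tolist())
```

```text
[ 0.56991665 -0.31395362  0.07510698] [-0.03219825 -0.0136945  -1.04973989] 11.45915462152973 44.780884981155396 [[0.092, 0.9958, 0.0022], [0.9958, -0.092, -0.0011], [-0.0009, 0.0022, -1.0]]
```

Request:
jog_arm(moves=[0, 0, -0.5, 0, 0, 0, 0, 0, 0, -0.8, 0, 0, 0, 0, 0, 0, -1, 0, 0, 0, 0, 0, 0, -1, 0, 0, 0, 0, 0, 0, -1, 0, 0, 0, 0, 0, 0, -1, 0, 0, 0, 0, 0, 0, -1, 0, 0, 0, 0, 0, 0, -1, 0, 0, 0, 0])

```text
t: 14.75
eef_pos: [0.569, -0.3136, 0.2222]
tool_rot: [0.001, 0.739, 0.674, 0.0]
contact_force: [-0.7, -0.4, -0.6]
gripper_width: 0.134
grasp_force: 44.8
```

Request:
jog_arm(moves=[0, 0, -1, 0, 0, 0, 0, 0, 0, -1, 0, 0, 0, 0, 0, 0, -0.5, 0, 0, 0, 0, 0, 0, 0, 0, 0, 0, 0, 0, 0, 0, 0, 0, 0, 0, 0, 0, 0, 0, 0, 0, 0, 0, 0, 0, 0, 0, 0, 0, 0, 0, 0, 0, 0, 0, 0])

```text
t: 15.42
eef_pos: [0.5684, -0.3134, 0.2683]
tool_rot: [-0.001, 0.739, 0.674, -0.0]
contact_force: [-0.7, 0.2, -0.6]
gripper_width: 0.136
grasp_force: 44.8
```

Run:
```python
from h import *
c=read_camera("wrist"); S=read_camera("scene"); o,r=tool(); print(o["eef_pos"],o["contact_force"],o["gripper_width"]*85,r.as_matrix().round(4).tolist())
b,_=blobs(c["color"],(40,80,40),(85,255,255),None,60); print(b)
g=lambda x:o["eef_pos"]+r.apply(x)
for x in (-.022,0,.022): print(x,proj(c,g([x,0,-.033])),proj(c,g([x,0,.070])))
im=c["color"].copy(); cv2.imwrite("pics/held.png",np.hstack([cv2.resize(im[150:400,200:440],(480,500)),cv2.resize(S["color"][100:260,180:280],(312,500))]))
```

```text
[ 0.56860909 -0.31343942  0.26867169] [ 0.04507783 -0.77918307 -0.36392971] 11.230333341420648 [[0.0919, 0.9958, -0.0013], [0.9958, -0.0919, 0.0007], [0.0006, -0.0014, -1.0]]
[(293, (469, 119, 34, 17), [484.52, 128.74]), (3695, (306, 229, 36, 122), [324.25, 292.78])]
-0.022 [323.71357924 349.03843484] [324.03932057 240.50106951]
0 [323.68184853 301.63233996] [324.0307645  210.54258233]
0.022 [323.64670777 249.13156992] [324.02169996 178.80369929]
```

View pics/held.png

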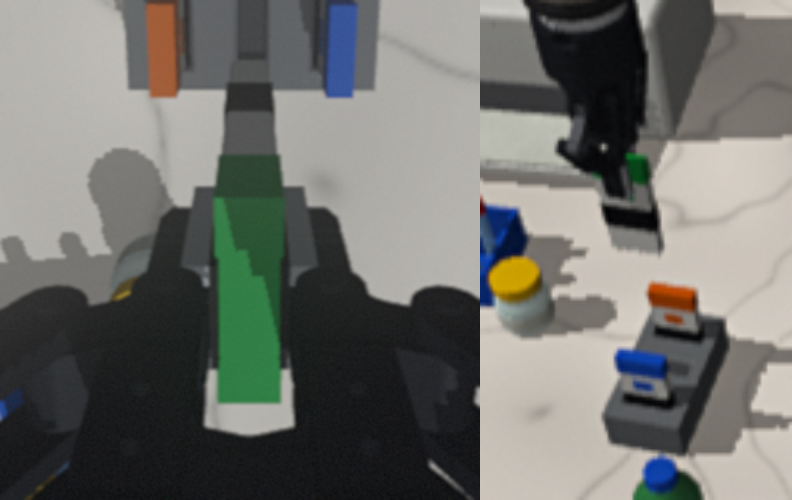

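The wrist half shows the green-capped cassette straight in the pads, with its cap-top edges at rows of about 248.5 and 351. The scene half shows it hanging upright above the rack, with the orange and blue cassettes still in place.

Run:
```python
from h import *
c=read_camera("wrist"); o,r=tool(); e=o["eef_pos"]
im=c["color"]; hsv=cv2.cvtColor(im,cv2.COLOR_BGR2HSV)
for u in (316,324,332): print(u,[int(x) for x in hsv[222:256:2,u,2]], [int(x) for x in hsv[344:358,u,2]],"foot",[int(x) for x in hsv[166:210:2,u,2]])
for z in (.028,.030,.032):
    a=[r.inv().apply(onz(c,(324,v),e[2]+z)-e)[0]*1000 for v in (248.5,351.5)]; print(z,a,"mid",np.mean(a),"len",a[0]-a[1])
```

```text
316 [86, 87, 86, 70, 67, 69, 70, 69, 67, 67, 69, 67, 69, 72, 85, 88, 85] [126, 127, 127, 125, 125, 126, 127, 143, 174, 184, 181, 181, 180, 182] foot [96, 97, 96, 96, 96, 98, 96, 91, 85, 85, 84, 84, 83, 45, 48, 48, 48, 49, 48, 51, 83, 87]
324 [84, 87, 85, 69, 67, 67, 68, 68, 66, 68, 68, 68, 66, 72, 87, 85, 85] [128, 126, 127, 128, 128, 125, 127, 145, 173, 183, 182, 180, 180, 179] foot [73, 74, 74, 73, 71, 60, 59, 84, 85, 84, 85, 84, 83, 48, 46, 47, 48, 48, 49, 49, 83, 86]
332 [85, 87, 85, 70, 69, 68, 67, 67, 66, 68, 70, 69, 68, 75, 84, 87, 86] [129, 128, 128, 127, 127, 128, 128, 144, 172, 184, 181, 180, 180, 181] foot [69, 72, 73, 71, 72, 68, 69, 81, 84, 84, 84, 85, 82, 49, 45, 47, 45, 45, 47, 48, 84, 85]
0.028 [np.float64(19.65081293480318), np.float64(-27.94841659385677)] mid -4.1488018295267945 len 47.59922952865995
0.03 [np.float64(20.62834740013289), np.float64(-26.148791103808062)] mid -2.7602218518375867 len 46.77713850394095
0.032 [np.float64(21.605881865462646), np.float64(-24.349165613759308)] mid -1.371641874148331 len 45.95504747922195
```

Run:
```python
from h import *
from scipy.optimize import least_squares
c=read_camera("wrist"); o,r=tool(); e=o["eef_pos"]
H=np.array([100,80,52,28,0])/1000; V=np.array([248.5,227.5,205.3,191.5,179.5])
def f(p,tilt=True):
    X,T,a=p
    return [proj(c,e+r.apply([X+.022+a*(h-.08),0,T-h]))[1]-v for h,v in zip(H,V)]  # T: tool z of foot
s=least_squares(f,[0.002,.07,0]); print(s.x*1000,s.fun)
s=least_squares(lambda p:f([p[0],.07,p[1]]),[0.002,0]); print("T=70:",s.x*1000,s.fun)
s=least_squares(lambda p:f([p[0],p[1],0]),[0.002,.07]); print("no tilt:",s.x*1000,s.fun)
```

```text
[ 0.50960093 65.9761573  -0.2072755 ] [ 0.11734613 -0.30477295  0.15315487  0.19868362 -0.16441168]
T=70: [-1.20698095 -9.98117792] [-0.02173344 -0.19390514  0.28975869  0.23131783 -0.30569868]
no tilt: [ 0.54484513 65.89380466] [ 0.11964654 -0.30736518  0.15045906  0.19845103 -0.16075825]
```

Request:
jog_arm(moves=[0, 0, 0, 0, 0, -0.79, 0, 0, 0, 0, 0, 0, -0.79, 0, 0, 0, 0, 0, 0, -0.79, 0, 0, 0, 0, 0, 0, -0.79, 0, 0.9, 0.21, 0, 0, 0, 0, 0, 0.9, 0.21, 0, 0, 0, 0, 0, 0.9, 0.21, 0, 0, 0, 0, 0, 0.9, 0.21, 0, 0, 0, 0, 0])

```text
t: 16.28
eef_pos: [0.5764, -0.2392, 0.2695]
tool_rot: [-0.0, 0.66, 0.751, 0.0]
contact_force: [0.2, 0.2, 0.3]
gripper_width: 0.134
grasp_force: 44.9
```

Request:
jog_arm(moves=[0.9, 0.21, 0, 0, 0, 0, 0, 0.9, 0.21, 0, 0, 0, 0, 0, 0.9, 0.21, 0, 0, 0, 0, 0, 0.9, 0.21, 0, 0, 0, 0, 0, 0.9, 0.21, 0, 0, 0, 0, 0, 0.9, 0.21, 0, 0, 0, 0, 0, 0.9, 0.21, 0, 0, 0, 0, 0, 0.9, 0.21, 0, 0, 0, 0, 0])

```text
t: 16.95
eef_pos: [0.5912, -0.092, 0.2695]
tool_rot: [-0.0, 0.66, 0.751, -0.0]
contact_force: [-0.4, 0.7, -0.3]
gripper_width: 0.133
grasp_force: 44.9
```

Request:
jog_arm(moves=[0.9, 0.21, 0, 0, 0, 0, 0, 0.9, 0.21, 0, 0, 0, 0, 0, 0.9, 0.21, 0, 0, 0, 0, 0, 0.9, 0.21, 0, 0, 0, 0, 0, 0.9, 0.21, 0, 0, 0, 0, 0, 0.9, 0.21, 0, 0, 0, 0, 0, 0.9, 0.21, 0, 0, 0, 0, 0, 0.9, 0.21, 0, 0, 0, 0, 0])

```text
t: 17.62
eef_pos: [0.6061, 0.0551, 0.2696]
tool_rot: [0.0, 0.66, 0.751, -0.0]
contact_force: [0.2, 0.3, -0.8]
gripper_width: 0.137
grasp_force: 44.9
```

Request:
jog_arm(moves=[0.88, 0.2, 0, 0, 0, 0, 0, 0.88, 0.2, 0, 0, 0, 0, 0, 0.88, 0.2, 0, 0, 0, 0, 0, 0.88, 0.2, 0, 0, 0, 0, 0, 0, 0, 0, 0, 0, 0, 0, 0, 0, 0, 0, 0, 0, 0, 0, 0, 0, 0, 0, 0, 0, 0, 0, 0, 0, 0, 0, 0])

```text
t: 18.28
eef_pos: [0.6131, 0.1245, 0.2695]
tool_rot: [0.0, 0.661, 0.75, -0.0]
contact_force: [-0.0, -0.5, -0.5]
gripper_width: 0.133
grasp_force: 44.9
```

Run:
```python
from h import *
o,r=tool(); A=r.as_matrix(); print(o["eef_pos"],o["contact_force"],o["gripper_width"]*85,np.degrees(np.arctan2(A[1,0],A[0,0])),A.round(4).tolist())
print("to slot",r.inv().apply(np.array([.6126,.1282,.08])-o["eef_pos"])*1000)
```

```text
[0.61312603 0.12454801 0.26945924] [-0.04841607 -0.52396183 -0.52426987] 11.301458415342022 97.2621167779631 [[-0.1264, 0.992, -0.0001], [0.992, 0.1264, -0.0009], [-0.0009, -0.0002, -1.0]]
to slot [ 3.85701517e+00 -1.63491908e-02  1.89455904e+02]
```

Request:
jog_arm(moves=[0.15, 0, 0.9, 0, 0, 0, 0, 0, 0, 0.9, 0, 0, 0, 0, 0, 0, 0.9, 0, 0, 0, 0, 0, 0, 0.9, 0, 0, 0, 0, 0, 0, 0.9, 0, 0, 0, 0, 0, 0, 0.8, 0, 0, 0, 0, 0, 0, 0, 0, 0, 0, 0, 0, 0, 0, 0, 0, 0, 0])

```text
t: 18.95
eef_pos: [0.6123, 0.1278, 0.1631]
tool_rot: [-0.0, 0.661, 0.751, -0.001]
contact_force: [-0.7, 0.9, -0.8]
gripper_width: 0.13
grasp_force: 44.9
```

Run:
```python
from h import *
c=read_camera("wrist"); S=read_camera("scene"); o,r=tool(); e=o["eef_pos"]; print(e,o["contact_force"])
for X in (.0005,-.0012,.0018): print(X,"near foot edge px",proj(c,e+r.apply([X+.022,0,.068])))
for x in (.029,.023): print("slot near",x,proj(c,np.array([.6126,.1282,.08 if x>.025 else .074])+r.apply([x,0,0])))
cv2.imwrite("pics/pre.png",np.hstack([cv2.resize(c["color"][110:260,265:385],(480,600),interpolation=2),cv2.resize(S["color"][190:265,370:410],(320,600),interpolation=2)]))
```

```text
[0.61338059 0.12876133 0.16482349] [ 0.61421956 -0.76392064  0.52343377]
0.0005 near foot edge px [325.69725371 177.73687536]
-0.0012 near foot edge px [325.69540949 180.30004029]
0.0018 near foot edge px [325.69866983 175.76869665]
slot near 0.029 [324.23722272 163.1775341 ]
slot near 0.023 [324.25561468 169.80224576]
```

View pics/pre.png

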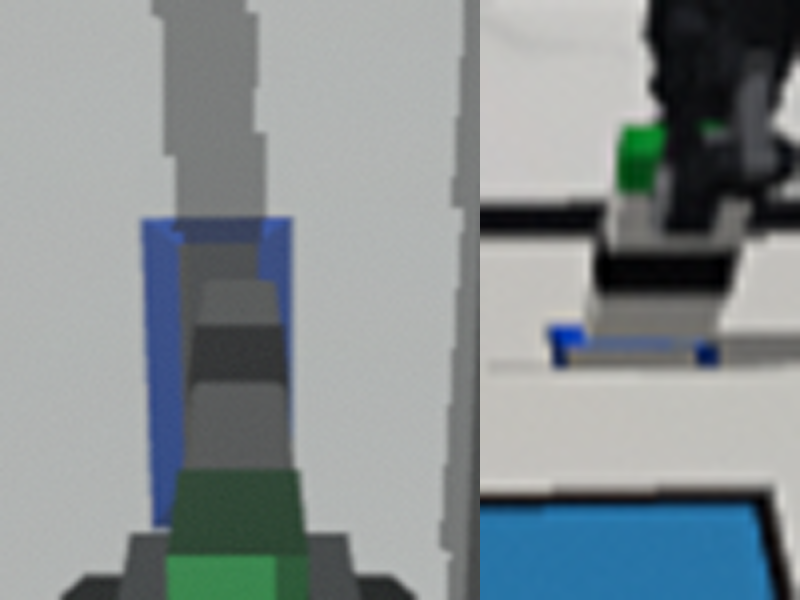

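The wrist half shows the foot at u≈325, right of the slot mouth's centre at u≈319.5. The foot therefore sits about 3 to 4 mm too far towards reader +x. I'll measure that from a fresh, settled frame.

```bash
cat > rel.py <<'E'
from h import *
read_camera("wrist"); c=read_camera("wrist"); o,r=tool(); e=o["eef_pos"]; im=c["color"]; hsv=cv2.cvtColor(im,cv2.COLOR_BGR2HSV)
print(e,"cx",c["cx"])
m=cv2.inRange(hsv,(100,90,40),(130,255,255)); m[:130]=0; m[260:]=0; m[:,:285]=0; m[:,355:]=0
v,u=np.nonzero(m); L=[]
vt=v.min(); 
for y in range(vt+1,vt+10): L.append((u[v==y].min()-.5,u[v==y].max()+.5))
L=np.array(L); um=L.mean(1); vm=np.arange(vt+1,vt+10)
P=np.array([r.inv().apply(onz(c,(a,b),.08)-e) for a,b in zip(um,vm)])*1000
print("slot near edge v",vt,"width px",(L[:,1]-L[:,0]).mean().round(2),"u",um.mean(),"tool y mm",P[:,1].mean().round(2),"near edge tool x",(r.inv().apply(onz(c,(um[0],vt-.5),.08)-e)*1000).round(2))
g=hsv[:,:,2].astype(int)
for y in (183,186,196,200): print(y,"V",g[y,304:346].tolist())
print("col",g[150:215,325].tolist())
E
python3 rel.py
```

```text
[0.61345072 0.12908958 0.16506127] cx 324.1755905494578
slot near edge v 166 width px 36.0 u 316.5 tool y mm -4.85 near edge tool x [27.26 -4.82 85.05]
183 V [136, 138, 135, 120, 93, 84, 84, 82, 82, 83, 84, 84, 92, 94, 95, 94, 94, 92, 93, 93, 94, 95, 93, 93, 93, 95, 92, 93, 89, 94, 117, 151, 177, 182, 181, 181, 180, 180, 179, 180, 180, 181]
186 V [137, 136, 135, 122, 94, 83, 82, 83, 83, 84, 84, 89, 93, 93, 93, 93, 93, 94, 93, 94, 93, 91, 93, 93, 93, 93, 91, 92, 91, 91, 111, 150, 177, 184, 180, 180, 181, 178, 180, 180, 180, 180]
196 V [136, 137, 134, 124, 98, 82, 83, 81, 75, 61, 57, 59, 57, 57, 57, 57, 54, 58, 56, 56, 56, 56, 55, 57, 55, 57, 58, 56, 56, 55, 53, 71, 130, 176, 183, 181, 179, 182, 180, 181, 180, 180]
200 V [136, 135, 133, 126, 102, 86, 81, 79, 68, 57, 56, 57, 54, 58, 55, 57, 56, 54, 58, 58, 54, 58, 55, 57, 55, 57, 56, 55, 54, 54, 54, 61, 103, 157, 180, 182, 182, 180, 179, 180, 179, 180]
col [125, 123, 123, 123, 125, 124, 124, 124, 123, 123, 122, 122, 124, 127, 120, 102, 93, 93, 94, 95, 92, 88, 85, 83, 83, 83, 81, 84, 84, 86, 93, 94, 93, 95, 94, 94, 91, 93, 93, 94, 91, 70, 57, 58, 57, 56, 56, 57, 56, 55, 58, 56, 53, 54, 57, 70, 88, 92, 91, 91, 91, 89, 91, 91, 92]
```

Request:
jog_arm(moves=[-0.03, -0.26, 0, 0, 0, 0, 0, 0, 0, 0, 0, 0, 0, 0, 0, 0, 0, 0, 0, 0, 0, 0, 0, 0, 0, 0, 0, 0, 0, 0, 0, 0, 0, 0, 0, 0, 0, 0, 0, 0, 0, 0, 0, 0, 0, 0, 0, 0, 0, 0, 0, 0, 0, 0, 0, 0])

```text
t: 19.82
eef_pos: [0.6075, 0.1278, 0.1635]
tool_rot: [-0.0, 0.66, 0.751, -0.0]
contact_force: [0.2, 0.2, -0.9]
gripper_width: 0.133
grasp_force: 44.9
```

```bash
python3 rel.py; python3 -c "
from h import *
o,r=tool(); print(o['eef_pos'],o['contact_force'],r.as_matrix().round(4).tolist())"
```

```text
[0.60750704 0.12784945 0.16352992] cx 324.1755905494578
slot near edge v 165 width px 36.11 u 325.44444444444446 tool y mm 1.33 near edge tool x [28.37  1.37 83.53]
183 V [182, 185, 178, 161, 139, 137, 136, 125, 106, 99, 97, 94, 92, 95, 94, 94, 95, 95, 95, 96, 94, 96, 96, 96, 96, 94, 94, 94, 94, 91, 86, 99, 120, 130, 130, 130, 130, 132, 130, 130, 148, 172]
186 V [183, 182, 177, 159, 141, 136, 137, 126, 106, 98, 97, 93, 94, 95, 94, 95, 92, 94, 92, 95, 95, 93, 95, 94, 95, 93, 93, 91, 93, 89, 86, 97, 122, 130, 130, 132, 129, 129, 130, 129, 148, 172]
196 V [182, 185, 181, 167, 143, 137, 138, 125, 94, 66, 56, 60, 58, 57, 60, 58, 59, 60, 57, 57, 56, 54, 57, 57, 60, 56, 59, 57, 57, 55, 57, 63, 98, 127, 131, 131, 129, 130, 129, 132, 152, 177]
200 V [182, 184, 181, 168, 147, 135, 138, 128, 102, 65, 55, 57, 59, 57, 57, 57, 56, 57, 54, 59, 56, 55, 55, 54, 59, 58, 56, 56, 56, 57, 55, 57, 81, 114, 129, 130, 129, 131, 130, 131, 153, 179]
col [126, 125, 124, 125, 125, 126, 125, 124, 126, 124, 124, 124, 126, 126, 120, 104, 93, 93, 94, 92, 94, 91, 87, 85, 84, 84, 84, 85, 82, 85, 91, 93, 95, 96, 94, 95, 93, 92, 94, 94, 92, 73, 58, 58, 59, 57, 54, 58, 58, 55, 55, 56, 57, 55, 57, 72, 89, 94, 93, 92, 93, 93, 92, 92, 92]
[0.60750704 0.12784945 0.16352992] [ 0.01607492 -0.25788721 -0.92628672] [[-0.1282, 0.9917, -0.0001], [0.9917, 0.1282, -0.0], [-0.0, -0.0001, -1.0]]
```

Request:
jog_arm(moves=[0.02, 0.055, 0, 0, 0, 0, 0, 0, 0, 0, 0, 0, 0, 0, 0, 0, 0.25, 0, 0, 0, 0, 0, 0, 0.25, 0, 0, 0, 0, 0, 0, 0.25, 0, 0, 0, 0, 0, 0, 0.25, 0, 0, 0, 0, 0, 0, 0.2, 0, 0, 0, 0, 0, 0, 0, 0, 0, 0, 0])

```text
t: 20.58
eef_pos: [0.6083, 0.1278, 0.1386]
tool_rot: [-0.0, 0.66, 0.751, -0.001]
contact_force: [-0.3, -0.3, -0.9]
gripper_width: 0.135
grasp_force: 44.8
```

```bash
cat > st.py <<'E'
from h import *
o,r=tool(); print(o['eef_pos'],o['contact_force'],r.inv().apply(o['contact_force']).round(2),o['torque'].round(2),o["gripper_width"]*85)
E
python3 st.py; python3 rel.py | head -2
```

```text
[0.60828304 0.12776801 0.13859516] [-0.33229009 -0.33048238 -0.86514237] [-0.28 -0.37  0.87] [-0.18 -0.04 -0.  ] 11.456857040334437
[0.60829205 0.12786125 0.13910794] cx 324.1755905494578
slot near edge v 173 width px 41.0 u 324.55555555555554 tool y mm 0.66 near edge tool x [28.51  0.62 59.09]
```

Request:
jog_arm(moves=[0, 0.02, 0.15, 0, 0, 0, 0, 0, 0, 0.15, 0, 0, 0, 0, 0, 0, 0.15, 0, 0, 0, 0, 0, 0, 0.15, 0, 0, 0, 0, 0, 0, 0.1, 0, 0, 0, 0, 0, 0, 0, 0, 0, 0, 0, 0, 0, 0, 0, 0, 0, 0, 0, 0, 0, 0, 0, 0, 0])

```text
t: 21.35
eef_pos: [0.6087, 0.128, 0.1253]
tool_rot: [-0.0, 0.66, 0.751, -0.0]
contact_force: [1.0, -3.4, -2.4]
gripper_width: 0.13
grasp_force: 44.6
```

```bash
python3 st.py
```

```text
[0.60866821 0.12802416 0.12525025] [ 1.01017838 -3.42051592 -2.38169269] [-3.52  0.57  2.38] [-0.84 -0.18  0.  ] 11.036220097494404
```

Request:
jog_arm(moves=[-0.04, 0, 0.1, 0, 0, 0, 0, 0, 0, 0.15, 0, 0, 0, 0, 0, 0, 0.15, 0, 0, 0, 0, 0, 0, 0.15, 0, 0, 0, 0, 0, 0, 0.15, 0, 0, 0, 0, 0, 0, 0.1, 0, 0, 0, 0, 0, 0, 0, 0, 0, 0, 0, 0, 0, 0, 0, 0, 0, 0])

```text
t: 22.02
eef_pos: [0.6087, 0.1278, 0.1092]
tool_rot: [-0.0, 0.66, 0.751, -0.0]
contact_force: [-0.4, -0.8, -1.4]
gripper_width: 0.131
grasp_force: 44.7
```

Run:
```python
import st
from h import *
S=read_camera("scene"); c=read_camera("wrist")
cv2.imwrite("pics/fin.png",np.hstack([cv2.resize(c["color"][130:280,265:385],(400,500),interpolation=2),cv2.resize(S["color"][160:280,340:436],(400,500),interpolation=2)]))
```

```text
[0.60865653 0.12777487 0.1091908 ] [-0.40559655 -0.80204058 -1.41084171] [-0.74 -0.5   1.41] [-0.38 -0.08  0.05] 11.124071362563981
```

View pics/fin.png

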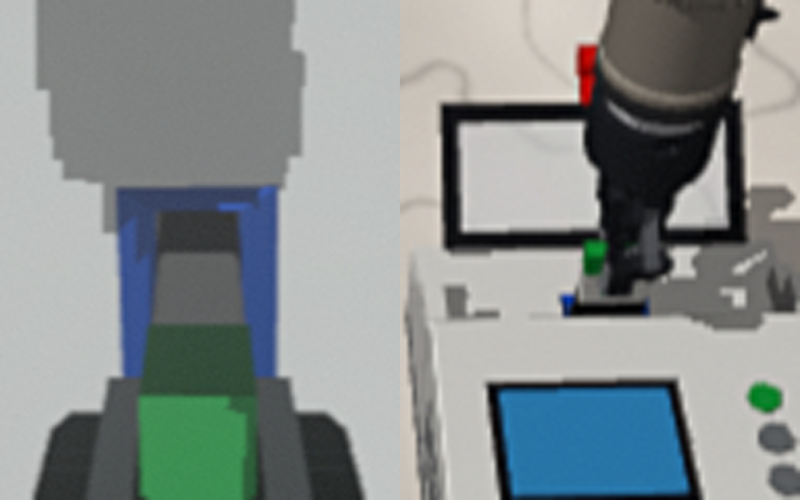

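The wrist half shows the cassette upright in the slot, with its black band at the blue rim. The scene half shows the hatch still open. Contact forces are near zero and the foot is about 20 mm above the slot's floor, so I'm handing in.

```bash
python3 -c "
from station import *
print(hand_in())"
```

```text
the job is handed in; nothing more can be done
None
```

I handed the job in at about 22 s: the hatch is fully open, and the green-capped cassette hangs upright in the slot from the gripper with its black band at the rim. No verdict came back.

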